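Take the squeeze-and-turn cap off a desiccant tub

TASK

Open the desiccant tub that stands in the bench holder: squeeze the two side tabs of its cap inward, firmly but not so hard that the cap is crushed, and turn the cap anticlockwise until you feel it run up against its stop, without wrenching it. Lift the cap straight off without tugging at the thread, set it down gently, not dropped, in the steel tray the right way up, let go, and leave the plain jar and the crucibles where they stand.

Things in the scene. Friction and masses are not known exactly. Their poses are not given: they have to be found in the camera images.
- cap_grip (a point): Point to pinch the tub's cap: on its axis, 28 mm above its lower rim, 12 mm below its flat top. The cap is round grey plastic, 54 mm across, 40 mm tall, loose, 65 to 100 g. x = line through its two side tabs, z = up its axis. The tabs are flat ribbed pads at +x and -x, 22 mm wide, 64 mm apart over their faces (56 mm squeezed home). Pinch no lower: fingertips would foul the lock posts below.
- tab_a (a joint): How far the tab at the cap's +x side is pressed in, m: 0 out, 0.004 fully in. A spring resists with 6 N, rising to 12 N. Pressed in less than 0.0033 m, its toe is caught by a lock post on the tub's shoulder and the cap turns by at most half a radian anticlockwise, less if loosely done up.
- tab_b (a joint): The same for the tab at the cap's -x side. Both tabs must be in at the same time; 15 to 30 N on each face holds them in and carries the turn. More than 45 N on each crushes the cap.
- tub_mouth (a point): Centre of the rim of the tub's neck, 138 mm above the bench, inside the cap until it is off (1 to 2 mm above cap_grip as the cap sits). Neck 40 mm across; z up; x and y tell nothing of where the thread starts or ends. Hidden four-start bayonet thread: seen from above the cap turns anticlockwise, rubbing at about 0.1 Nm and rising some 2 mm, until it meets a hard stop.
- tub_shoulder (a point): Centre of the tub's flat shoulder, 106 mm above the bench, 30 mm below cap_grip with the cap on. Tub white, 76 mm across, held fast in a fixed bench holder (rubber cup 90 mm across on a 120 mm square plate). Two lock posts 7 mm tall stand on the shoulder. The stop comes 0.75 to 1.22 rad from the start, by how tightly it was done up; the cap lifts off only in the last 0.08 rad before it.
- cap_top (a point): Centre of the cap's flat top, axes as cap_grip. More than 45 N between cap and tub, by turning against the lock or the stop (about 0.8 Nm, reached some 0.05 rad past first touch with a stiff arm) or by pulling up while the thread still holds, damages the cap. The seal alone presses with about 17 N in this sum. Falling freely more than 10 mm counts as dropped.
- tray_floor (a point): Centre of the inner floor of the shallow steel tray, 3 mm above the bench, z up, x and y along its sides. Outside 200 mm (x) by 160 mm (y), walls 3 mm thick and 15 mm high, fixed. The cap stands on its lower rim in it, at any yaw.
- plain_jar_mid (a point): Bystander: loose white jar, 68 mm across and 112 mm tall, with a smooth round ribbed screw cap without tabs; this point is half-way up. Leave it alone.
- crucible_a_mid (a point): Bystander: loose white china crucible, 45 mm across its rim and 38 mm tall; this point is half-way up. Leave it alone.
- crucible_b_mid (a point): Bystander: a second crucible like the first. Leave it alone.
Mind the look-alikes: they are no part of the job. What is shaped like the part that bears tub_mouth but orange is not meant.

How it is judged:
By the outcome, as a careful person would: the job done as asked, in the order asked, and still so for the second after the job is handed in, with the robot touching nothing.
It also fails if it takes over 67 s, if anything falls off the work surface, if the arm or the gripper's body presses on something with over 40 N, if the wrist force passes 120 N, or if a joint passes its speed limit or range.

ROBOT

A 7-joint arm with a two-finger parallel gripper is mounted at the origin on the work surface. World frame = base frame: x ahead of the robot, y to its left, z up, the work surface at z = 0. Lengths are in m, angles in degrees, forces in N, time in s.
With the tool pointing down it reaches from about 0.425 to 0.875 m from the base axis. Payload 4.7 kg.
Tool frame: the origin (TCP) lies at the very end of the fingers, on their centre line; the grasp point (between the pads) lies 19 mm behind it (env.grip_point_offset is the distance from the TCP to the grasp point, in m); z points along the fingers, y is the line along which they close (so a half turn about z gives the same grasp; the last joint's range is limited). The gripper opens to 87 mm and grips with 3 to 60 N. Pads are 19 mm wide; open, the fingers measure 117 mm over their backs; the gripper's body (75 mm by 190 mm) begins 51 mm behind the grasp point.
Start: joints at [-71.328, 18.392, -4.016, 83.108, 1.295, 78.541, -3.26], TCP at [0.199, 0.619, 0.223] pointing down, gripper open.
Joint ranges: [-163.93, 163.93], [-17.29, 119.83], [-79.2, 71.16], [3.27, 140.29], [-89.18, 269.18], [5.43, 117.66], [-154.24, 154.24]. Speed limits (degrees/s): [147.25, 147.25, 180, 180, 180, 180, 180].

INTERFACE

Orientations are given as [roll, pitch, yaw] about the fixed x, y, z axes, in that order (R = Rz(yaw) Ry(pitch) Rx(roll)).
In Python, from cell import env gives the robot as it stands.
- The arm moves only by the tool jog_arm, never from a script. Its argument "motion" is a list of rows, each an object of numbers: "x", "y", "z": the shift along the tool's x, y, z in cm; "ax", "ay", "az": the turn, a rotation vector about the tool's x, y, z in degrees. In form: [{"x": .., "y": .., "z": .., "ax": .., "ay": .., "az": ..}, ...]. A call has exactly 5 rows; each row shifts and turns the commanded pose from where the row before left it, along the tool's axes as they then stand; what a row does not reach is not made up. A row lasts 1/10 s, in which the tool goes at most 50 mm and 8.59 degrees, less where a joint would pass 70% of its speed; a pose out of reach is approached as far as the arm can. A call is refused whole if a number of a shift passes 5 or a number of a turn 8.59, either way. A call with a gripper value outside its range is refused whole. "claw" is the gripper command: -1 is shut, 1 is fully open, values between are in proportion, set as the call begins (left out, the last holds). The fingers move at their own pace and stop on an object; "squeeze" is the grip in N (left out, the last holds). Time passes only in rows, so rows that do not move let the fingers close, or fill a call up. It gives the time, the measured TCP pose, the force, the opening and the grip force at its end, in the units of the state.
- env.get_obs(): the state, without advancing time (a new reading comes with each control period).
- env.read_camera(name): name is "scene" or "top"; returns the picture (400x640x3 uint8, red, green, blue); there is no depth.
- env.camera_params(name): a dict with "fx", "fy", "cx", "cy" (pixels), "extrinsics" (4x4, takes a point from world to camera coordinates). Camera axes: x right, y up, looking along -z (the intrinsics and any distortion apply to the point x, -y, -z); pixel columns grow to the right and rows downward; lengths in m; the calibration is good to about 2 mm. A picture is of the moment at which its call begins. camera_params takes no time and is no camera call.
- env.sign_off(): hands the job in; it is judged then, once.
The state is a dict: "time_s": time; "qpos": joint angles; "joint_velocities": joint speeds; "effort": joint torques, N m; "tool_pos": TCP position; "tool_rot": TCP orientation; "force": force on the tool from outside, world axes, zero at the start; "wrist_torque": the same for the moment, N m; "grip_width": finger opening in m; "grasp_force": force on a finger pad.
Only numpy, scipy, OpenCV 4.12 (cv2) and the standard library are available. Lean on these libraries where they do the work, as an engineer would, in place of code of your own. Each camera call takes 0.05 s, during which the arm holds its last target. There are 200 camera calls.

## Working session

There is one attempt and no reset: what is moved stays moved. The work goes in short steps, Python scripts to look and compute and a tool call to move; the robot and the scene stay as the last step left them, time stands still between calls to the robot, and variables do not carry over. Pictures are saved under pics/ and viewed, at most 10 in all, crops included, and the job is handed in when it is done.

Besides the shell and the picture viewer there is one more tool, called after ">>>" by a JSON object that holds its "name" and its "arguments", one argument or row to a line. jog_arm: Moves the arm, as the interface text tells. Its arguments: {"type":"object","properties":{"motion":{"type":"array"},"claw":{"type":"number"},"squeeze":{"type":"number"}},"required":["motion"]}

```bash
mkdir -p pics; ls; python3 - <<'E'
from cell import env
import cv2
for n in("scene","top"):
    cv2.imwrite(f"pics/{n}0.png",cv2.cvtColor(env.read_camera(n),cv2.COLOR_RGB2BGR)); print(n,env.camera_params(n))
print(env.get_obs())
E
```

```text
pics
scene {'fx': 499.1959943848718, 'fy': 499.1959943848718, 'cx': 313.5000082648131, 'cy': 195.88066669702187, 'extrinsics': array([[-0.17939075,  0.98371019, -0.01154179, -0.01957855],
       [-0.52498735, -0.0858023 ,  0.84677402,  0.19911758],
       [ 0.83198993,  0.15796272,  0.53182755, -1.94183986],
       [ 0.        ,  0.        ,  0.        ,  1.        ]])}
top {'fx': 472.13228997879327, 'fy': 472.13228997879327, 'cx': 314.65210650075613, 'cy': 193.1442283069281, 'extrinsics': array([[ 0.01068285, -0.99953761,  0.02846825,  0.10789613],
       [ 0.99596379,  0.01317335,  0.088784  , -0.57670409],
       [-0.08911797,  0.02740488,  0.99564399, -1.09420026],
       [ 0.        ,  0.        ,  0.        ,  1.        ]])}
{'time_s': 0.1, 'qpos': array([-71.32902656,  18.43371811,  -4.01609419,  83.16698077,
         1.29371878,  78.54143172,  -3.25985703]), 'joint_velocities': array([ 0.05361058, -0.20974356, -0.05958765, -0.17059853, -0.06157955,
        0.00725198, -0.00083756]), 'effort': array([-1.72221467e-04, -4.92571449e+01, -4.06008130e-01, -3.13396990e+01,
       -6.41762861e-02,  3.94692470e-02,  8.07478978e-05]), 'tool_pos': array([0.19926629, 0.61818617, 0.22159152]), 'tool_rot': array([-1.79903032e+02,  4.02953567e-03,  1.62139025e+02]), 'force': array([-0.22703078,  1.00387881, -0.17285843]), 'wrist_torque': array([ 0.0515262 , -0.00385879, -0.02017165]), 'grasp_force': 0.0, 'grip_width': 0.08688189957918675}
```

View pics/scene0.png

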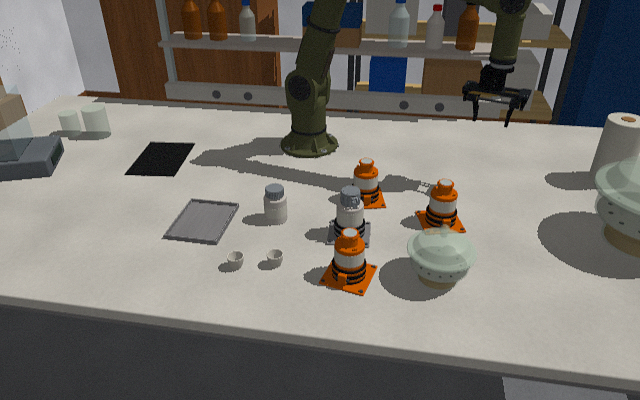

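View pics/top0.png

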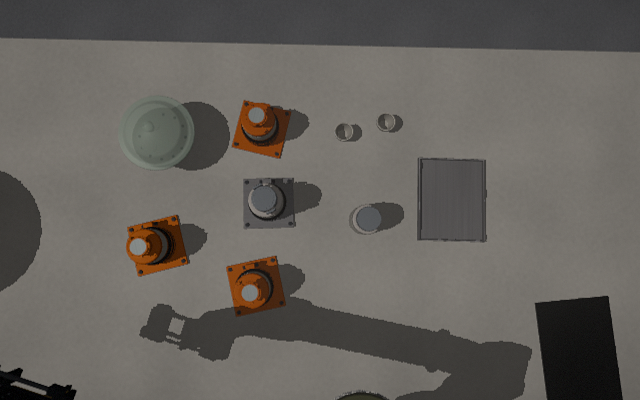

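The top view shows these candidates for the tub:
- Grey-capped tub on the grey plate at (266,198).
- Orange look-alikes at (258,118), (140,246) and (250,292).
- Plain jar at (368,218).

The tray is at (452,199), the crucibles are at (345,131) and (387,122), and a glass dome sits at (157,131). I choose the tub at (266,198) because it has a grey cap with tabs, a white body and a grey holder. Next is a close crop to check that.

```bash
cat > h.py <<'E'
import numpy as np, cv2
from cell import env
def ray(n,u,v):
    p=env.camera_params(n);E=np.array(p["extrinsics"]);R,t=E[:3,:3],E[:3,3]
    d=R.T@np.array([(u-p["cx"])/p["fx"],-(v-p["cy"])/p["fy"],-1.]);return -R.T@t,d
def onz(n,u,v,z):
    c,d=ray(n,u,v);return c+d*(z-c[2])/d[2]
def proj(n,X):
    p=env.camera_params(n);E=np.array(p["extrinsics"]);q=E[:3,:3]@np.array(X)+E[:3,3]
    return p["cx"]+p["fx"]*q[0]/-q[2],p["cy"]+p["fy"]*q[1]/q[2]
def tri(a,b):
    (c1,d1),(c2,d2)=ray("scene",*a),ray("top",*b)
    s=np.linalg.lstsq(np.c_[d1,-d2],c2-c1,rcond=None)[0]
    P,Q=c1+d1*s[0],c2+d2*s[1];return (P+Q)/2,np.linalg.norm(P-Q)
E
python3 - <<'E'
from h import *
t=cv2.imread("pics/top0.png")[165:235,230:310]; s=cv2.imread("pics/scene0.png")[175:255,310:390]
a=cv2.resize(t,(480,420),interpolation=cv2.INTER_CUBIC);b=cv2.resize(s,(320,320),interpolation=cv2.INTER_CUBIC)
im=np.zeros((420,800,3),np.uint8);im[:,:480]=a;im[:320,480:]=b
cv2.imwrite("pics/crop1.png",np.clip(im*1.5,0,255).astype(np.uint8))
# plate corners -> bench, tub etc
for u,v in[(244,178),(294,178),(296,228),(244,228)]:print(onz("top",u,v,.01).round(3))
print("tray",[onz("top",u,v,.015).round(3) for u,v in[(418,158),(485,159),(486,241),(418,240)]])
print("jar top",onz("top",368,218,.112),"cr",onz("top",345,131,.038),onz("top",387,122,.038))
print("cap",onz("top",265,199,.148), tri((349.5,191),(265,199)))
E
```

```text
[0.611 0.284 0.01 ]
[0.613 0.164 0.01 ]
[0.493 0.158 0.01 ]
[0.491 0.281 0.01 ]
tray [array([ 0.665, -0.135,  0.015]), array([ 0.665, -0.298,  0.015]), array([ 0.467, -0.297,  0.015]), array([ 0.467, -0.133,  0.015])]
jar top [5.14684265e-01 3.64022621e-04 1.12000000e-01] cr [0.72302237 0.0447582  0.038     ] [ 0.74650692 -0.05537357  0.038     ]
cap [0.55058275 0.22218933 0.148     ] (array([0.55082011, 0.22251549, 0.14473001]), np.float64(0.00014608705009074203))
```

View pics/crop1.png

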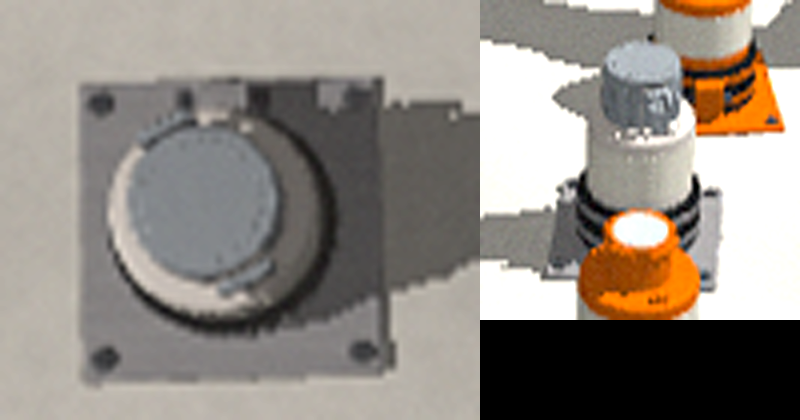

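The crop confirms the choice: a grey cap with two tabs, at about (258,187) and (271,211) in the top view, on a white tub in a grey holder. Next I refine the centre and yaw with masks.

```bash
python3 - <<'E'
from h import *
im=cv2.imread("pics/top0.png").astype(int)
B,G,R=im[...,0],im[...,1],im[...,2]
m=((B-R>3)&(G>60)).astype(np.uint8); m[:165]=0;m[235:]=0;m[:,:235]=0;m[:,310:]=0
n,l,st,c=cv2.connectedComponentsWithStats(m,connectivity=4)
for i in range(1,n):
    if st[i,4]>8: print(st[i],c[i].round(1))
print("\n".join("".join("#" if x else "." for x in r) for r in m[180:220,245:285]))
i=1+np.argmax(st[1:,4]);
d=cv2.morphologyEx((l==i).astype(np.uint8),cv2.MORPH_OPEN,cv2.getStructuringElement(2,(13,13)))
k=cv2.findContours(d,0,1)[0][0]; print(cv2.fitEllipse(k),cv2.minEnclosingCircle(k))
ce=cv2.fitEllipse(k)[0]; print("cap",onz("top",*ce,.148))
a,b=onz("top",257.8-.4,186.7-.4,.14),onz("top",271.2-.4,211.3-.4,.14)
print(a,b,(a+b)/2,np.degrees(np.arctan2(*(a-b)[1::-1])))
# scene cap
s=cv2.imread("pics/scene0.png").astype(int);m=((s[...,0]-s[...,2]>8)).astype(np.uint8)[178:215,330:370]
print("\n".join("".join("#" if x else "." for x in r) for r in m))
print(proj("scene",[.552,.222,.148]),proj("scene",[.552,.222,.108]))
E
```

```text
[252 186  24  25 417] [263.4 198.1]
[267 209   7   5  11] [270.1 211.1]
........................................
........................................
........................................
...............#........................
..............###.......................
............###.........................
..........##....#.......................
........####..#########.................
........##..#..####..####...............
...........################.............
..........###############.##............
.........##.############..###...........
........##.###.###############..........
........###.##################..........
........##.######.######.######.........
.......#..#####################.........
.......####.#####.#############.........
.......########################.........
.......##########.######..#.###.........
.......############.###.##..###.........
.......####################.###.........
.......#########.#########..##..........
........######.####.##########..........
........#####..###############..........
..........###################...........
.........######.#############...........
..........##################............
...........##########.####..............
............#############...............
..............#####.###.....#...........
................#####.....###...........
.........................##.............
......................####..............
......................#.................
........................................
........................................
........................................
........................................
........................................
........................................Traceback (most recent call last):
  File "<stdin>", line 11, in <module>
IndexError: tuple index out of range
```

```bash
python3 - <<'E'
from h import *
print("cap",onz("top",263.4,198.1,.1485))
for z in(.14,.13):
    a,b=onz("top",257.4,185.7,z),onz("top",270.4,211,z)
    print(z,a,b,(a+b)/2,np.linalg.norm(a-b),np.degrees(np.arctan2(*(a-b)[1::-1])))
s=cv2.imread("pics/scene0.png").astype(int);m=((s[...,0]-s[...,2]>8)).astype(np.uint8)[178:215,330:370]
print("\n".join("".join("#" if x else "." for x in r) for r in m))
print(proj("scene",[.552,.224,.148]),proj("scene",[.552,.224,.108]))
o=env.get_obs();print(o["tool_pos"],o["tool_rot"])
E
```

```text
cap [0.55239297 0.22553236 0.1485    ]
0.14 [0.57922331 0.23942697 0.14      ] [0.52595397 0.21094193 0.14      ] [0.55258864 0.22518445 0.14      ] 0.060407121237465916 28.135025005159783
0.13 [0.58026096 0.24036924 0.13      ] [0.52645762 0.21159865 0.13      ] [0.55335929 0.22598395 0.13      ] 0.06101266731807357 28.135025005159786
........................................
........................................
........................................
........................................
........................................
........................................
........................................
........................................
.................#..#.#.................
................###.######..............
.............#......###..#..............
............#.##....####...##...........
............##.##.#####..#.###..........
............#.###.#.###.##.###..........
............#..##.##.######..#..........
..............##.##..###....###.########
..............##..###..#.....#..........
.....................#..#...#...........
...............#........
[... 267 characters left out ...]
........#...........................
..................#..##.#...#...........
........................................
........................................
.......................#.#..............
........................................
........................................
........................................
........................................
........................................
........................................
........................................
(np.float64(349.9927774621661), np.float64(190.25306834487176)) (np.float64(349.6000120073636), np.float64(202.50551456522095))
[0.19926629 0.61818617 0.22159152] [-1.79903032e+02  4.02953567e-03  1.62139025e+02]
```

>>> {"name": "jog_arm", "arguments": {
  "motion": [
    {"az": 8.5},
    {"az": 8.5},
    {"az": 8.5},
    {"az": 8.5},
    {"az": 8.5}
  ],
  "claw": 1,
  "squeeze": 25
}}

```text
$.motion[0]: bad value
```

```bash
cat >> h.py <<'E'
from scipy.spatial.transform import Rotation as Ro
def goal(x,y,z,yaw):
    o=env.get_obs();R=Ro.from_euler("xyz",o["tool_rot"],degrees=True)
    T=Ro.from_euler("xyz",[180,0,yaw],degrees=True)
    print("shift cm",(R.inv().apply(np.array([x,y,z])-o["tool_pos"])*100).round(2),"turn",(R.inv()*T).as_rotvec(degrees=True).round(2))
    print({k:np.round(o[k],3) for k in("time_s","tool_pos","tool_rot","force","wrist_torque","grip_width","grasp_force","qpos")})
E
python3 -c "
from h import *
goal(.5525,.225,.2,118.1)"
```

```text
shift cm [-45.68 -26.59   2.21] turn [-9.000e-02  4.000e-02  4.404e+01]
{'time_s': np.float64(0.1), 'tool_pos': array([0.199, 0.618, 0.222]), 'tool_rot': array([-1.79903e+02,  4.00000e-03,  1.62139e+02]), 'force': array([-0.227,  1.004, -0.173]), 'wrist_torque': array([ 0.052, -0.004, -0.02 ]), 'grip_width': np.float64(0.087), 'grasp_force': np.float64(0.0), 'qpos': array([-71.329,  18.434,  -4.016,  83.167,   1.294,  78.541,  -3.26 ])}
```

All six keys are needed in each row.

>>> {"name": "jog_arm", "arguments": {
  "motion": [
    {"x": 0, "y": 0, "z": 0, "ax": 0, "ay": 0, "az": 8.5},
    {"x": 0, "y": 0, "z": 0, "ax": 0, "ay": 0, "az": 8.5},
    {"x": 0, "y": 0, "z": 0, "ax": 0, "ay": 0, "az": 8.5},
    {"x": 0, "y": 0, "z": 0, "ax": 0, "ay": 0, "az": 8.5},
    {"x": 0, "y": 0, "z": 0, "ax": 0, "ay": 0, "az": 8.5}
  ],
  "claw": 1,
  "squeeze": 25
}}

```text
time_s: 0.6
tool_pos: [0.1993, 0.6183, 0.2219]
tool_rot: [-180.0, 0.0, 119.3]
force: [0.6, -0.0, 0.5]
grip_width: 0.0875
grasp_force: 0.0
```

```bash
python3 -c "
from h import *
goal(.5525,.225,.2,118.1)"
```

```text
shift cm [-51.58  11.56   2.22] turn [-0.04  0.04  1.19]
{'time_s': np.float64(0.6), 'tool_pos': array([0.199, 0.618, 0.222]), 'tool_rot': array([-1.79956e+02,  4.40000e-02,  1.19287e+02]), 'force': array([ 0.556, -0.037,  0.486]), 'wrist_torque': array([-0.109, -0.002, -0.033]), 'grip_width': np.float64(0.087), 'grasp_force': np.float64(0.0), 'qpos': array([-75.669,  18.276,   1.52 ,  83.332,  -0.487,  78.461, -44.841])}
```

>>> {"name": "jog_arm", "arguments": {
  "motion": [
    {"x": -4, "y": 0.9, "z": 0, "ax": 0, "ay": 0, "az": 0.2},
    {"x": -4, "y": 0.9, "z": 0, "ax": 0, "ay": 0, "az": 0.2},
    {"x": -4, "y": 0.9, "z": 0, "ax": 0, "ay": 0, "az": 0.2},
    {"x": -4, "y": 0.9, "z": 0, "ax": 0, "ay": 0, "az": 0.2},
    {"x": -4, "y": 0.9, "z": 0, "ax": 0, "ay": 0, "az": 0.2}
  ]
}}

```text
time_s: 1.1
tool_pos: [0.3372, 0.4645, 0.2222]
tool_rot: [-180.0, 0.0, 118.6]
force: [0.6, -0.2, 1.1]
grip_width: 0.0869
grasp_force: 0.0
```

>>> {"name": "jog_arm", "arguments": {
  "motion": [
    {"x": -4, "y": 0.9, "z": 0, "ax": 0, "ay": 0, "az": 0},
    {"x": -4, "y": 0.9, "z": 0, "ax": 0, "ay": 0, "az": 0},
    {"x": -4, "y": 0.9, "z": 0, "ax": 0, "ay": 0, "az": 0},
    {"x": -4, "y": 0.9, "z": 0, "ax": 0, "ay": 0, "az": 0},
    {"x": -4, "y": 0.9, "z": 0, "ax": 0, "ay": 0, "az": 0}
  ]
}}

```text
time_s: 1.6
tool_pos: [0.4724, 0.3106, 0.2223]
tool_rot: [-180.0, -0.0, 118.6]
force: [0.5, 0.1, -0.1]
grip_width: 0.087
grasp_force: 0.0
```

>>> {"name": "jog_arm", "arguments": {
  "motion": [
    {"x": -4, "y": 0.9, "z": 0, "ax": 0, "ay": 0, "az": 0},
    {"x": -4, "y": 0.9, "z": 0, "ax": 0, "ay": 0, "az": 0},
    {"x": -3, "y": 0.7, "z": 0, "ax": 0, "ay": 0, "az": 0},
    {"x": 0, "y": 0, "z": 0, "ax": 0, "ay": 0, "az": 0},
    {"x": 0, "y": 0, "z": 0, "ax": 0, "ay": 0, "az": 0}
  ]
}}

```text
time_s: 2.1
tool_pos: [0.5463, 0.227, 0.222]
tool_rot: [-179.9, -0.0, 118.5]
force: [-0.2, 1.0, 0.2]
grip_width: 0.087
grasp_force: 0.0
```

```bash
python3 -c "
from h import *
goal(.5525,.225,.18,118.1)"
```

```text
shift cm [-0.47  0.45  4.2 ] turn [-0.06 -0.02  0.43]
{'time_s': np.float64(2.1), 'tool_pos': array([0.546, 0.227, 0.222]), 'tool_rot': array([-1.79945e+02, -2.00000e-02,  1.18532e+02]), 'force': array([-0.2  ,  0.999,  0.165]), 'wrist_torque': array([-0.011,  0.002, -0.   ]), 'grip_width': np.float64(0.087), 'grasp_force': np.float64(0.0), 'qpos': array([-43.296,  11.492,  21.021,  92.579,  -4.225,  76.768,   6.843])}
```

>>> {"name": "jog_arm", "arguments": {
  "motion": [
    {"x": -0.47, "y": 0.45, "z": 0, "ax": 0, "ay": 0, "az": 0.4},
    {"x": 0, "y": 0, "z": 2, "ax": 0, "ay": 0, "az": 0},
    {"x": 0, "y": 0, "z": 2.2, "ax": 0, "ay": 0, "az": 0},
    {"x": 0, "y": 0, "z": 0, "ax": 0, "ay": 0, "az": 0},
    {"x": 0, "y": 0, "z": 0, "ax": 0, "ay": 0, "az": 0}
  ]
}}

```text
time_s: 2.6
tool_pos: [0.552, 0.2267, 0.1806]
tool_rot: [-180.0, -0.0, 118.3]
force: [0.3, 0.4, -0.3]
grip_width: 0.0868
grasp_force: 0.0
```

```bash
python3 - <<'E'
from h import *
goal(.5525,.225,.118,118.1)
a=env.read_camera("top")[150:250,210:320,::-1];b=env.read_camera("scene")[140:240,290:400,::-1]
im=np.hstack([cv2.resize(x,(400,364),interpolation=cv2.INTER_CUBIC) for x in(a,b)])
cv2.imwrite("pics/near.png",np.clip(im*1.5,0,255).astype(np.uint8))
E
```

```text
shift cm [-0.17 -0.03  6.26] turn [-0.04 -0.01  0.24]
{'time_s': np.float64(2.6), 'tool_pos': array([0.552, 0.227, 0.181]), 'tool_rot': array([-1.79962e+02, -1.50000e-02,  1.18336e+02]), 'force': array([ 0.261,  0.372, -0.288]), 'wrist_torque': array([-0.036, -0.004, -0.006]), 'grip_width': np.float64(0.087), 'grasp_force': np.float64(0.0), 'qpos': array([-42.807,  13.578,  21.   ,  95.04 ,  -5.077,  72.358,   7.537])}
```

View pics/near.png

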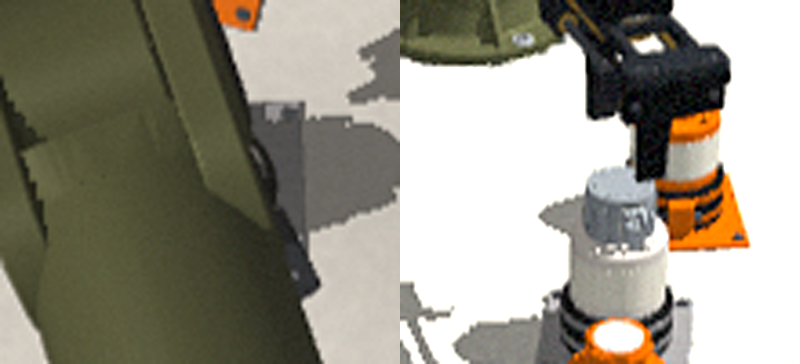

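The scene half shows the near fingertip at about pixel (359,189), with the cap just below and in front of it. The arm hides the top view. I'll check this against the projected fingertip positions.

```bash
python3 - <<'E'
from h import *
o=env.get_obs();p=o["tool_pos"];R=Ro.from_euler("xyz",o["tool_rot"],degrees=True)
for y in(-.051,-.0435,.0435,.051):
    q=p+R.apply([0,y,0]);u=proj("scene",q);print(q.round(3),np.round(u,1),"crop",400+(u[0]-290)*3.64,(u[1]-140)*3.64)
print(np.round(proj("scene",p),1))
E
```

```text
[0.508 0.202 0.182] [344.5 171.1] crop 598.2318751741527 113.32441003430174
[0.515 0.206 0.182] [345.4 172.4] crop 601.760340099629 117.86426476170946
[0.591 0.247 0.182] [357.3 187.7] crop 645.0705078284572 173.5887437805809
[0.598 0.251 0.182] [358.4 189.1] crop 649.0222497985663 178.67320255894677
[351.2 179.8]
```

Projection and picture agree: the far tip is at crop (600,115) and the near one at (649,178). Going down.

>>> {"name": "jog_arm", "arguments": {
  "motion": [
    {"x": -0.13, "y": 0, "z": 1.5, "ax": 0, "ay": 0, "az": 0.2},
    {"x": 0, "y": 0, "z": 1.5, "ax": 0, "ay": 0, "az": 0},
    {"x": 0, "y": 0, "z": 1.5, "ax": 0, "ay": 0, "az": 0},
    {"x": 0, "y": 0, "z": 1, "ax": 0, "ay": 0, "az": 0},
    {"x": 0, "y": 0, "z": 0, "ax": 0, "ay": 0, "az": 0}
  ]
}}

```text
time_s: 3.2
tool_pos: [0.5517, 0.2238, 0.123]
tool_rot: [-179.8, 0.0, 118.0]
force: [-0.2, 0.1, 0.0]
grip_width: 0.087
grasp_force: 0.0
```

>>> {"name": "jog_arm", "arguments": {
  "motion": [
    {"x": 0, "y": 0, "z": 0.7, "ax": 0, "ay": 0, "az": 0},
    {"x": 0, "y": 0, "z": 0, "ax": 0, "ay": 0, "az": 0},
    {"x": 0, "y": 0, "z": 0, "ax": 0, "ay": 0, "az": 0},
    {"x": 0, "y": 0, "z": 0, "ax": 0, "ay": 0, "az": 0},
    {"x": 0, "y": 0, "z": 0, "ax": 0, "ay": 0, "az": 0}
  ]
}}

```text
time_s: 3.7
tool_pos: [0.5535, 0.2246, 0.1191]
tool_rot: [179.9, -0.0, 118.0]
force: [0.4, -0.1, 0.2]
grip_width: 0.0871
grasp_force: 0.0
```

```bash
python3 -c "
from h import *
goal(.5525,.225,.118,118.1)"
```

```text
shift cm [ 0.08 -0.07  0.11] turn [ 0.06 -0.01 -0.06]
{'time_s': np.float64(3.7), 'tool_pos': array([0.554, 0.225, 0.119]), 'tool_rot': array([ 1.79943e+02, -6.00000e-03,  1.18038e+02]), 'force': array([ 0.447, -0.138,  0.222]), 'wrist_torque': array([-0.045,  0.037,  0.039]), 'grip_width': np.float64(0.087), 'grasp_force': np.float64(0.0), 'qpos': array([-42.195,  16.468,  20.738,  99.008,  -6.34 ,  65.614,   8.419])}
```

>>> {"name": "jog_arm", "arguments": {
  "motion": [
    {"x": 0, "y": 0, "z": 0, "ax": 0, "ay": 0, "az": 0},
    {"x": 0, "y": 0, "z": 0, "ax": 0, "ay": 0, "az": 0},
    {"x": 0, "y": 0, "z": 0, "ax": 0, "ay": 0, "az": 0},
    {"x": 0, "y": 0, "z": 0, "ax": 0, "ay": 0, "az": 0},
    {"x": 0, "y": 0, "z": 0, "ax": 0, "ay": 0, "az": 0}
  ],
  "claw": -1,
  "squeeze": 5
}}

```text
time_s: 4.2
tool_pos: [0.5524, 0.2242, 0.1185]
tool_rot: [-179.9, -0.0, 118.0]
force: [-1.7, -1.4, 2.4]
grip_width: 0.0638
grasp_force: 5.0
```

>>> {"name": "jog_arm", "arguments": {
  "motion": [
    {"x": 0, "y": 0, "z": 0, "ax": 0, "ay": 0, "az": 0},
    {"x": 0, "y": 0, "z": 0, "ax": 0, "ay": 0, "az": 0},
    {"x": 0, "y": 0, "z": 0, "ax": 0, "ay": 0, "az": 0},
    {"x": 0, "y": 0, "z": 0, "ax": 0, "ay": 0, "az": 0},
    {"x": 0, "y": 0, "z": 0, "ax": 0, "ay": 0, "az": 0}
  ]
}}

```text
time_s: 4.7
tool_pos: [0.5527, 0.2243, 0.1185]
tool_rot: [-179.9, -0.0, 118.0]
force: [-4.5, -1.2, 3.6]
grip_width: 0.0632
grasp_force: 5.0
```

```bash
cat >>h.py <<'E'
def st():
    o=env.get_obs();R=Ro.from_euler("xyz",o["tool_rot"],degrees=True)
    print("t",round(float(o["time_s"]),2),"pos",o["tool_pos"].round(4),"yaw",o["tool_rot"].round(2),"F tool",R.inv().apply(o["force"]).round(1),"M tool",R.inv().apply(o["wrist_torque"]).round(2),"grip",round(float(o["grip_width"]),4),round(float(o["grasp_force"]),1))
E
python3 -c "
from h import *
st();print(env.get_obs()['qpos'])"
```

```text
t 4.7 pos [0.5527 0.2243 0.1185] yaw [-1.7994e+02 -1.0000e-02  1.1803e+02] F tool [ 1.1 -4.5 -3.6] M tool [ 1.31  0.04 -0.02] grip 0.0632 5.0
[-42.19213914  16.49111713  20.73385388  99.05598573  -6.33935968
  65.66076745   8.41661215]
```

>>> {"name": "jog_arm", "arguments": {
  "motion": [
    {"x": 0, "y": -0.05, "z": 0, "ax": 0, "ay": 0, "az": 0},
    {"x": 0, "y": 0, "z": 0, "ax": 0, "ay": 0, "az": 0},
    {"x": 0, "y": 0, "z": 0, "ax": 0, "ay": 0, "az": 0},
    {"x": 0, "y": 0, "z": 0, "ax": 0, "ay": 0, "az": 0},
    {"x": 0, "y": 0, "z": 0, "ax": 0, "ay": 0, "az": 0}
  ]
}}

```text
time_s: 5.2
tool_pos: [0.5527, 0.2242, 0.1185]
tool_rot: [-180.0, -0.0, 118.0]
force: [-5.2, -1.8, 3.1]
grip_width: 0.0634
grasp_force: 5.0
```

```bash
python3 -c "
from h import *
st()"
```

```text
t 5.2 pos [0.5527 0.2242 0.1185] yaw [-179.99   -0.    118.04] F tool [ 0.8 -5.5 -3.1] M tool [ 1.16  0.14 -0.  ] grip 0.0634 5.0
```

>>> {"name": "jog_arm", "arguments": {
  "motion": [
    {"x": 0, "y": -0.1, "z": 0, "ax": 0, "ay": 0, "az": 0},
    {"x": 0, "y": 0, "z": 0, "ax": 0, "ay": 0, "az": 0},
    {"x": 0, "y": 0, "z": 0, "ax": 0, "ay": 0, "az": 0},
    {"x": 0, "y": 0, "z": 0, "ax": 0, "ay": 0, "az": 0},
    {"x": 0, "y": 0, "z": 0, "ax": 0, "ay": 0, "az": 0}
  ]
}}

```text
time_s: 5.7
tool_pos: [0.5522, 0.224, 0.1186]
tool_rot: [179.9, 0.0, 118.0]
force: [-0.8, 0.4, 0.5]
grip_width: 0.0641
grasp_force: 5.0
```

```bash
python3 -c "
from h import *
st()"
```

```text
t 5.7 pos [0.5522 0.224  0.1186] yaw [179.94   0.   118.04] F tool [ 0.7 -0.6 -0.5] M tool [ 0.37  0.08 -0.04] grip 0.0641 5.0
```

>>> {"name": "jog_arm", "arguments": {
  "motion": [
    {"x": 0, "y": 0, "z": 0, "ax": 0, "ay": 0, "az": 0},
    {"x": 0, "y": 0, "z": 0, "ax": 0, "ay": 0, "az": 0},
    {"x": 0, "y": 0, "z": 0, "ax": 0, "ay": 0, "az": 0},
    {"x": 0, "y": 0, "z": 0, "ax": 0, "ay": 0, "az": 0},
    {"x": 0, "y": 0, "z": 0, "ax": 0, "ay": 0, "az": 0}
  ],
  "squeeze": 15
}}

```text
time_s: 6.2
tool_pos: [0.5522, 0.224, 0.1187]
tool_rot: [179.9, 0.0, 118.0]
force: [1.4, 0.8, -0.7]
grip_width: 0.0557
grasp_force: 15.0
```

>>> {"name": "jog_arm", "arguments": {
  "motion": [
    {"x": 0, "y": 0, "z": 0, "ax": 0, "ay": 0, "az": 0},
    {"x": 0, "y": 0, "z": 0, "ax": 0, "ay": 0, "az": 0},
    {"x": 0, "y": 0, "z": 0, "ax": 0, "ay": 0, "az": 0},
    {"x": 0, "y": 0, "z": 0, "ax": 0, "ay": 0, "az": 0},
    {"x": 0, "y": 0, "z": 0, "ax": 0, "ay": 0, "az": 0}
  ],
  "squeeze": 25
}}

```text
time_s: 6.7
tool_pos: [0.5522, 0.224, 0.1188]
tool_rot: [179.9, -0.0, 118.0]
force: [1.0, 1.6, 1.2]
grip_width: 0.0556
grasp_force: 25.0
```

```bash
python3 -c "
from h import *
st()"
```

```text
t 6.7 pos [0.5522 0.224  0.1188] yaw [179.95  -0.   118.04] F tool [ 0.9  1.6 -1.2] M tool [-0.17  0.13  0.02] grip 0.0556 25.0
```

>>> {"name": "jog_arm", "arguments": {
  "motion": [
    {"x": 0, "y": 0, "z": 0, "ax": 0, "ay": 0, "az": -2},
    {"x": 0, "y": 0, "z": -0.01, "ax": 0, "ay": 0, "az": -3},
    {"x": 0, "y": 0, "z": -0.01, "ax": 0, "ay": 0, "az": -3},
    {"x": 0, "y": 0, "z": -0.01, "ax": 0, "ay": 0, "az": -3},
    {"x": 0, "y": 0, "z": 0, "ax": 0, "ay": 0, "az": 0}
  ]
}}

```text
time_s: 7.2
tool_pos: [0.5525, 0.2234, 0.1191]
tool_rot: [179.9, 0.0, 129.0]
force: [2.0, -0.7, -0.1]
grip_width: 0.0556
grasp_force: 25.0
```

```bash
python3 -c "
from h import *
st()"
```

```text
t 7.2 pos [0.5525 0.2234 0.1191] yaw [1.7994e+02 4.0000e-02 1.2900e+02] F tool [-1.8  1.1  0.1] M tool [-0.27 -0.26  0.02] grip 0.0556 25.0
```

>>> {"name": "jog_arm", "arguments": {
  "motion": [
    {"x": 0, "y": 0, "z": -0.01, "ax": 0, "ay": 0, "az": -3},
    {"x": 0, "y": 0, "z": -0.01, "ax": 0, "ay": 0, "az": -3},
    {"x": 0, "y": 0, "z": -0.01, "ax": 0, "ay": 0, "az": -3},
    {"x": 0, "y": 0, "z": -0.01, "ax": 0, "ay": 0, "az": -3},
    {"x": 0, "y": 0, "z": 0, "ax": 0, "ay": 0, "az": 0}
  ]
}}

```text
time_s: 7.7
tool_pos: [0.5526, 0.2237, 0.1195]
tool_rot: [179.9, 0.1, 141.0]
force: [3.9, -0.0, -0.6]
grip_width: 0.0556
grasp_force: 25.0
```

```bash
python3 -c "
from h import *
st()"
```

```text
t 7.7 pos [0.5526 0.2237 0.1195] yaw [1.7993e+02 6.0000e-02 1.4096e+02] F tool [-3.   2.4  0.6] M tool [-0.42 -0.45  0.05] grip 0.0556 25.0
```

>>> {"name": "jog_arm", "arguments": {
  "motion": [
    {"x": -0.03, "y": 0.03, "z": -0.01, "ax": 0, "ay": 0, "az": -2},
    {"x": 0, "y": 0, "z": -0.01, "ax": 0, "ay": 0, "az": -2},
    {"x": 0, "y": 0, "z": -0.01, "ax": 0, "ay": 0, "az": -2},
    {"x": 0, "y": 0, "z": -0.01, "ax": 0, "ay": 0, "az": -2},
    {"x": 0, "y": 0, "z": 0, "ax": 0, "ay": 0, "az": 0}
  ]
}}

```text
time_s: 8.2
tool_pos: [0.5527, 0.2237, 0.1198]
tool_rot: [180.0, 0.0, 148.9]
force: [2.5, 1.1, -0.3]
grip_width: 0.0552
grasp_force: 25.0
```

```bash
python3 -c "
from h import *
st()"
```

```text
t 8.2 pos [0.5527 0.2237 0.1198] yaw [1.7997e+02 4.0000e-02 1.4893e+02] F tool [-1.6  2.2  0.3] M tool [-0.39 -0.49  0.09] grip 0.0552 25.0
```

>>> {"name": "jog_arm", "arguments": {
  "motion": [
    {"x": -0.02, "y": 0.02, "z": -0.01, "ax": 0, "ay": 0, "az": -2},
    {"x": 0, "y": 0, "z": -0.01, "ax": 0, "ay": 0, "az": -2},
    {"x": 0, "y": 0, "z": -0.01, "ax": 0, "ay": 0, "az": -2},
    {"x": 0, "y": 0, "z": -0.01, "ax": 0, "ay": 0, "az": -2},
    {"x": 0, "y": 0, "z": 0, "ax": 0, "ay": 0, "az": 0}
  ]
}}

```text
time_s: 8.7
tool_pos: [0.5522, 0.2241, 0.12]
tool_rot: [-180.0, -0.0, 157.0]
force: [1.1, 0.7, -0.3]
grip_width: 0.0557
grasp_force: 25.0
```

```bash
python3 -c "
from h import *
st()"
```

```text
t 8.7 pos [0.5522 0.2241 0.12  ] yaw [-1.7999e+02 -3.0000e-02  1.5696e+02] F tool [-0.8  1.1  0.3] M tool [-0.29 -0.15  0.02] grip 0.0557 25.0
```

>>> {"name": "jog_arm", "arguments": {
  "motion": [
    {"x": 0, "y": 0, "z": -0.005, "ax": 0, "ay": 0, "az": -1},
    {"x": 0, "y": 0, "z": -0.005, "ax": 0, "ay": 0, "az": -1},
    {"x": 0, "y": 0, "z": 0, "ax": 0, "ay": 0, "az": -1},
    {"x": 0, "y": 0, "z": 0, "ax": 0, "ay": 0, "az": 0},
    {"x": 0, "y": 0, "z": 0, "ax": 0, "ay": 0, "az": 0}
  ]
}}

```text
time_s: 9.2
tool_pos: [0.5524, 0.2241, 0.1201]
tool_rot: [180.0, -0.0, 160.0]
force: [1.4, 1.0, -2.6]
grip_width: 0.056
grasp_force: 25.0
```

```bash
python3 -c "
from h import *
st()"
```

```text
t 9.2 pos [0.5524 0.2241 0.1201] yaw [ 1.7999e+02 -2.0000e-02  1.6002e+02] F tool [-1.   1.5  2.6] M tool [-0.42 -0.08  0.1 ] grip 0.056 25.0
```

>>> {"name": "jog_arm", "arguments": {
  "motion": [
    {"x": 0, "y": 0, "z": 0, "ax": 0, "ay": 0, "az": -0.5},
    {"x": 0, "y": 0, "z": 0, "ax": 0, "ay": 0, "az": -0.5},
    {"x": 0, "y": 0, "z": 0, "ax": 0, "ay": 0, "az": -0.5},
    {"x": 0, "y": 0, "z": 0, "ax": 0, "ay": 0, "az": 0},
    {"x": 0, "y": 0, "z": 0, "ax": 0, "ay": 0, "az": 0}
  ]
}}

```text
time_s: 9.7
tool_pos: [0.5524, 0.2241, 0.1201]
tool_rot: [180.0, -0.0, 161.5]
force: [1.4, 2.4, -2.2]
grip_width: 0.0553
grasp_force: 25.0
```

```bash
python3 -c "
from h import *
st()"
```

```text
t 9.7 pos [0.5524 0.2241 0.1201] yaw [ 1.7998e+02 -2.0000e-02  1.6152e+02] F tool [-0.5  2.7  2.2] M tool [-0.67 -0.02  0.41] grip 0.0553 25.0
```

>>> {"name": "jog_arm", "arguments": {
  "motion": [
    {"x": 0, "y": 0, "z": 0, "ax": 0, "ay": 0, "az": 0},
    {"x": 0, "y": 0, "z": 0, "ax": 0, "ay": 0, "az": 0},
    {"x": 0, "y": 0, "z": 0, "ax": 0, "ay": 0, "az": 0},
    {"x": 0, "y": 0, "z": 0, "ax": 0, "ay": 0, "az": 0},
    {"x": 0, "y": 0, "z": 0, "ax": 0, "ay": 0, "az": 0}
  ]
}}

```text
time_s: 10.2
tool_pos: [0.5524, 0.2241, 0.1201]
tool_rot: [180.0, -0.0, 161.5]
force: [0.6, 3.8, -3.3]
grip_width: 0.0557
grasp_force: 25.0
```

```bash
python3 -c "
from h import *
st()"
```

```text
t 10.2 pos [0.5524 0.2241 0.1201] yaw [ 1.7999e+02 -1.0000e-02  1.6155e+02] F tool [0.6 3.8 3.3] M tool [-0.81  0.09  0.44] grip 0.0557 25.0
```

The turn has met its stop at 43.5° (0.76 rad), with the torque up to 0.44 Nm. I'll ease back slightly and lift gently.

>>> {"name": "jog_arm", "arguments": {
  "motion": [
    {"x": 0, "y": 0, "z": 0, "ax": 0, "ay": 0, "az": 0.8},
    {"x": 0, "y": 0, "z": 0, "ax": 0, "ay": 0, "az": 0},
    {"x": 0, "y": 0, "z": -0.03, "ax": 0, "ay": 0, "az": 0},
    {"x": 0, "y": 0, "z": -0.03, "ax": 0, "ay": 0, "az": 0},
    {"x": 0, "y": 0, "z": 0, "ax": 0, "ay": 0, "az": 0}
  ]
}}

```text
time_s: 10.7
tool_pos: [0.5524, 0.2241, 0.1203]
tool_rot: [-180.0, -0.0, 160.8]
force: [1.9, 4.9, -7.1]
grip_width: 0.0552
grasp_force: 25.0
```

```bash
python3 -c "
from h import *
st()"
```

```text
t 10.7 pos [0.5524 0.2241 0.1203] yaw [-1.8000e+02 -1.0000e-02  1.6075e+02] F tool [-0.2  5.2  7.1] M tool [-1.03 -0.08  0.19] grip 0.0552 25.0
```

>>> {"name": "jog_arm", "arguments": {
  "motion": [
    {"x": 0, "y": 0.05, "z": 0, "ax": 0, "ay": 0, "az": 0},
    {"x": 0, "y": 0, "z": -0.03, "ax": 0, "ay": 0, "az": 0},
    {"x": 0, "y": 0, "z": -0.02, "ax": 0, "ay": 0, "az": 0},
    {"x": 0, "y": 0, "z": 0, "ax": 0, "ay": 0, "az": 0},
    {"x": 0, "y": 0, "z": 0, "ax": 0, "ay": 0, "az": 0}
  ]
}}

```text
time_s: 11.2
tool_pos: [0.5524, 0.2241, 0.1211]
tool_rot: [-180.0, -0.0, 160.7]
force: [0.9, 3.2, -5.9]
grip_width: 0.0555
grasp_force: 25.0
```

```bash
python3 -c "
from h import *
st()"
```

```text
t 11.2 pos [0.5524 0.2241 0.1211] yaw [-1.7996e+02 -3.0000e-02  1.6073e+02] F tool [0.2 3.3 5.9] M tool [-0.68  0.08  0.19] grip 0.0555 25.0
```

>>> {"name": "jog_arm", "arguments": {
  "motion": [
    {"x": 0, "y": 0.03, "z": -0.03, "ax": 0, "ay": 0, "az": 0},
    {"x": 0, "y": 0, "z": -0.03, "ax": 0, "ay": 0, "az": 0},
    {"x": 0, "y": 0, "z": -0.03, "ax": 0, "ay": 0, "az": 0},
    {"x": 0, "y": 0, "z": -0.03, "ax": 0, "ay": 0, "az": 0},
    {"x": 0, "y": 0, "z": 0, "ax": 0, "ay": 0, "az": 0}
  ]
}}

```text
time_s: 11.7
tool_pos: [0.5525, 0.2242, 0.1224]
tool_rot: [-180.0, -0.0, 160.7]
force: [-1.4, 1.3, -5.3]
grip_width: 0.0552
grasp_force: 25.0
```

```bash
python3 -c "
from h import *
st()"
```

```text
t 11.7 pos [0.5525 0.2242 0.1224] yaw [-1.7995e+02 -3.0000e-02  1.6072e+02] F tool [1.8 0.7 5.3] M tool [-0.06  0.37  0.17] grip 0.0552 25.0
```

Rising freely at a steady 5 N or so. Continue lifting.

>>> {"name": "jog_arm", "arguments": {
  "motion": [
    {"x": 0, "y": 0, "z": -0.1, "ax": 0, "ay": 0, "az": 0},
    {"x": 0, "y": 0, "z": -0.1, "ax": 0, "ay": 0, "az": 0},
    {"x": 0, "y": 0, "z": -0.1, "ax": 0, "ay": 0, "az": 0},
    {"x": 0, "y": 0, "z": -0.1, "ax": 0, "ay": 0, "az": 0},
    {"x": 0, "y": 0, "z": -0.1, "ax": 0, "ay": 0, "az": 0}
  ]
}}

```text
time_s: 12.2
tool_pos: [0.5531, 0.2243, 0.1281]
tool_rot: [-180.0, 0.0, 160.7]
force: [-2.4, -0.4, -2.5]
grip_width: 0.0558
grasp_force: 25.0
```

```bash
python3 -c "
from h import *
st()"
```

```text
t 12.2 pos [0.5531 0.2243 0.1281] yaw [-1.8000e+02  3.0000e-02  1.6074e+02] F tool [ 2.2 -1.1  2.5] M tool [0.27 0.36 0.03] grip 0.0558 25.0
```

>>> {"name": "jog_arm", "arguments": {
  "motion": [
    {"x": 0, "y": 0, "z": -0.4, "ax": 0, "ay": 0, "az": 0},
    {"x": 0, "y": 0, "z": -0.4, "ax": 0, "ay": 0, "az": 0},
    {"x": 0, "y": 0, "z": -0.4, "ax": 0, "ay": 0, "az": 0},
    {"x": 0, "y": 0, "z": -0.4, "ax": 0, "ay": 0, "az": 0},
    {"x": 0, "y": 0, "z": -0.4, "ax": 0, "ay": 0, "az": 0}
  ]
}}

```text
time_s: 12.7
tool_pos: [0.5535, 0.2249, 0.1483]
tool_rot: [179.9, 0.1, 160.7]
force: [-0.2, -0.9, -0.5]
grip_width: 0.0551
grasp_force: 25.0
```

>>> {"name": "jog_arm", "arguments": {
  "motion": [
    {"x": 0, "y": 0, "z": -0.5, "ax": 0, "ay": 0, "az": 0},
    {"x": 0, "y": 0, "z": -1, "ax": 0, "ay": 0, "az": 0},
    {"x": 0, "y": 0, "z": -1, "ax": 0, "ay": 0, "az": 0},
    {"x": 0, "y": 0, "z": -1.5, "ax": 0, "ay": 0, "az": 0},
    {"x": 0, "y": 0, "z": -1.5, "ax": 0, "ay": 0, "az": 0}
  ]
}}

```text
time_s: 13.2
tool_pos: [0.5531, 0.2247, 0.2042]
tool_rot: [180.0, 0.0, 160.7]
force: [1.3, -0.2, -0.6]
grip_width: 0.0557
grasp_force: 25.0
```

```bash
python3 - <<'E'
from h import *
st()
s=env.read_camera("scene")[100:260,150:400,::-1]
cv2.imwrite("pics/lift.png",cv2.resize(s,(750,480),interpolation=cv2.INTER_CUBIC))
c=np.mean([onz("top",u,v,.015) for u,v in[(418,158),(485,159),(486,241),(418,240)]],0);print(c)
goal(c[0],c[1],.2,160.7)
E
```

```text
t 13.2 pos [0.5531 0.2247 0.2042] yaw [1.7996e+02 4.0000e-02 1.6074e+02] F tool [-1.3  0.2  0.6] M tool [-0.02 -0.01  0.02] grip 0.0557 25.0
[ 0.56597529 -0.21564488  0.015     ]
shift cm [-15.63 -41.25   0.61] turn [0.24 0.22 0.03]
{'time_s': np.float64(13.25), 'tool_pos': array([0.555, 0.225, 0.207]), 'tool_rot': array([179.76 ,   0.222, 160.73 ]), 'force': array([1.6  , 0.606, 0.897]), 'wrist_torque': array([ 0.037, -0.116, -0.016]), 'grip_width': np.float64(0.055), 'grasp_force': np.float64(25.0), 'qpos': array([-37.914,  12.326,  15.447,  92.949,  -3.407,  74.857,  48.797])}
```

View pics/lift.png

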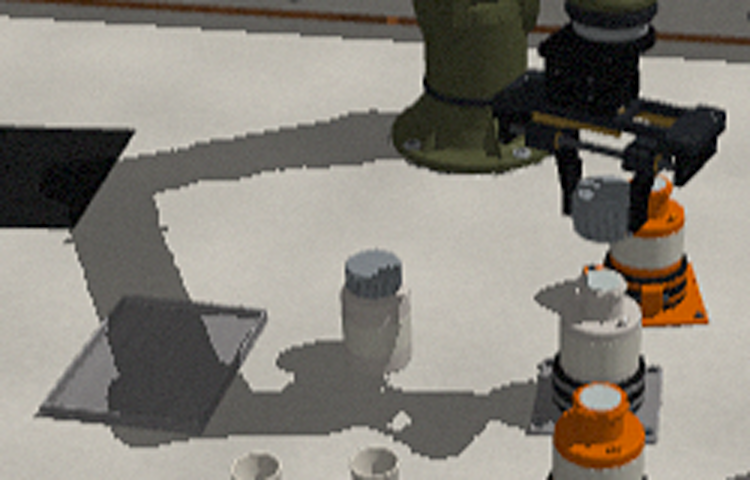

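The picture shows the cap in the gripper at crop (603,208) and the bare neck at (603,280). The jar and crucibles haven't been touched. Now on to the tray.

>>> {"name": "jog_arm", "arguments": {
  "motion": [
    {"x": -0.6, "y": -1.5, "z": 0, "ax": 0, "ay": 0, "az": 0},
    {"x": -1, "y": -2.5, "z": 0, "ax": 0, "ay": 0, "az": 0},
    {"x": -1.3, "y": -3.4, "z": 0, "ax": 0, "ay": 0, "az": 0},
    {"x": -1.3, "y": -3.4, "z": 0, "ax": 0, "ay": 0, "az": 0},
    {"x": -1.3, "y": -3.4, "z": 0, "ax": 0, "ay": 0, "az": 0}
  ]
}}

```text
time_s: 13.75
tool_pos: [0.5572, 0.0694, 0.2019]
tool_rot: [-179.9, -0.0, 160.7]
force: [0.5, -0.5, -1.2]
grip_width: 0.0555
grasp_force: 25.0
```

>>> {"name": "jog_arm", "arguments": {
  "motion": [
    {"x": -1.3, "y": -3.4, "z": 0, "ax": 0, "ay": 0, "az": 0},
    {"x": -1.3, "y": -3.4, "z": 0, "ax": 0, "ay": 0, "az": 0},
    {"x": -1.3, "y": -3.4, "z": 0, "ax": 0, "ay": 0, "az": 0},
    {"x": -1.3, "y": -3.4, "z": 0, "ax": 0, "ay": 0, "az": 0},
    {"x": -1.3, "y": -3.4, "z": 0, "ax": 0, "ay": 0, "az": 0}
  ]
}}

```text
time_s: 14.25
tool_pos: [0.5619, -0.1124, 0.2019]
tool_rot: [-180.0, -0.1, 160.7]
force: [0.6, 0.2, -1.4]
grip_width: 0.0555
grasp_force: 25.0
```

>>> {"name": "jog_arm", "arguments": {
  "motion": [
    {"x": -1.3, "y": -3.4, "z": 0, "ax": 0, "ay": 0, "az": 0},
    {"x": -1.2, "y": -3, "z": 0, "ax": 0, "ay": 0, "az": 0},
    {"x": -0.6, "y": -1.6, "z": 0, "ax": 0, "ay": 0, "az": 0},
    {"x": 0, "y": 0, "z": 0, "ax": 0, "ay": 0, "az": 0},
    {"x": 0, "y": 0, "z": 0, "ax": 0, "ay": 0, "az": 0}
  ]
}}

```text
time_s: 14.75
tool_pos: [0.5653, -0.1952, 0.2019]
tool_rot: [180.0, -0.1, 160.7]
force: [0.5, 0.8, -1.0]
grip_width: 0.0555
grasp_force: 25.0
```

```bash
python3 -c "
from h import *
goal(.566,-.2156,.03,160.7)"
```

```text
shift cm [-0.77 -1.91 17.19] turn [ 0.03 -0.08 -0.03]
{'time_s': np.float64(14.75), 'tool_pos': array([ 0.565, -0.195,  0.202]), 'tool_rot': array([ 1.79967e+02, -7.90000e-02,  1.60673e+02]), 'force': array([ 0.466,  0.759, -1.007]), 'wrist_torque': array([0.002, 0.036, 0.002]), 'grip_width': np.float64(0.056), 'grasp_force': np.float64(25.0), 'qpos': array([-10.333,  13.769,  31.679,  93.553,  -7.472,  74.871,  93.248])}
```

>>> {"name": "jog_arm", "arguments": {
  "motion": [
    {"x": -0.77, "y": -1.9, "z": 0, "ax": 0, "ay": 0, "az": 0},
    {"x": 0, "y": 0, "z": 2, "ax": 0, "ay": 0, "az": 0},
    {"x": 0, "y": 0, "z": 3, "ax": 0, "ay": 0, "az": 0},
    {"x": 0, "y": 0, "z": 3, "ax": 0, "ay": 0, "az": 0},
    {"x": 0, "y": 0, "z": 3, "ax": 0, "ay": 0, "az": 0}
  ]
}}

```text
time_s: 15.25
tool_pos: [0.5674, -0.2131, 0.0913]
tool_rot: [179.9, -0.0, 160.9]
force: [-0.3, -0.2, -1.3]
grip_width: 0.0556
grasp_force: 25.0
```

>>> {"name": "jog_arm", "arguments": {
  "motion": [
    {"x": 0, "y": 0, "z": 3, "ax": 0, "ay": 0, "az": 0},
    {"x": 0, "y": 0, "z": 2, "ax": 0, "ay": 0, "az": 0},
    {"x": 0, "y": 0, "z": 1, "ax": 0, "ay": 0, "az": 0},
    {"x": 0, "y": 0, "z": 0, "ax": 0, "ay": 0, "az": 0},
    {"x": 0, "y": 0, "z": 0, "ax": 0, "ay": 0, "az": 0}
  ]
}}

```text
time_s: 15.75
tool_pos: [0.5679, -0.2152, 0.0334]
tool_rot: [180.0, 0.1, 160.8]
force: [0.1, 0.3, 0.4]
grip_width: 0.0552
grasp_force: 25.0
```

```bash
python3 -c "
from h import *
st()"
```

```text
t 15.75 pos [ 0.5679 -0.2152  0.0334] yaw [1.7997e+02 7.0000e-02 1.6080e+02] F tool [ 0.   0.3 -0.4] M tool [0.09 0.04 0.02] grip 0.0552 25.0
```

>>> {"name": "jog_arm", "arguments": {
  "motion": [
    {"x": 0, "y": 0, "z": 0.5, "ax": 0, "ay": 0, "az": 0},
    {"x": 0, "y": 0, "z": 0.5, "ax": 0, "ay": 0, "az": 0},
    {"x": 0, "y": 0, "z": 0.5, "ax": 0, "ay": 0, "az": 0},
    {"x": 0, "y": 0, "z": 0.2, "ax": 0, "ay": 0, "az": 0},
    {"x": 0, "y": 0, "z": 0, "ax": 0, "ay": 0, "az": 0}
  ]
}}

```text
time_s: 16.25
tool_pos: [0.5667, -0.2156, 0.015]
tool_rot: [-180.0, -0.0, 160.7]
force: [0.4, 0.5, -1.2]
grip_width: 0.0557
grasp_force: 25.0
```

>>> {"name": "jog_arm", "arguments": {
  "motion": [
    {"x": 0, "y": 0, "z": 0.1, "ax": 0, "ay": 0, "az": 0},
    {"x": 0, "y": 0, "z": 0.1, "ax": 0, "ay": 0, "az": 0},
    {"x": 0, "y": 0, "z": 0, "ax": 0, "ay": 0, "az": 0},
    {"x": 0, "y": 0, "z": 0, "ax": 0, "ay": 0, "az": 0},
    {"x": 0, "y": 0, "z": 0, "ax": 0, "ay": 0, "az": 0}
  ]
}}

```text
time_s: 16.75
tool_pos: [0.5672, -0.2157, 0.0135]
tool_rot: [180.0, 0.0, 160.7]
force: [0.4, -0.6, -1.0]
grip_width: 0.0556
grasp_force: 25.0
```

>>> {"name": "jog_arm", "arguments": {
  "motion": [
    {"x": 0, "y": 0, "z": 0.05, "ax": 0, "ay": 0, "az": 0},
    {"x": 0, "y": 0, "z": 0.05, "ax": 0, "ay": 0, "az": 0},
    {"x": 0, "y": 0, "z": 0, "ax": 0, "ay": 0, "az": 0},
    {"x": 0, "y": 0, "z": 0, "ax": 0, "ay": 0, "az": 0},
    {"x": 0, "y": 0, "z": 0, "ax": 0, "ay": 0, "az": 0}
  ]
}}

```text
time_s: 17.25
tool_pos: [0.5672, -0.2157, 0.0129]
tool_rot: [180.0, 0.0, 160.7]
force: [-1.0, 0.9, 3.3]
grip_width: 0.0555
grasp_force: 25.0
```

Contact felt: 3.3 N upward. Releasing in steps.

>>> {"name": "jog_arm", "arguments": {
  "motion": [
    {"x": 0, "y": 0, "z": 0, "ax": 0, "ay": 0, "az": 0},
    {"x": 0, "y": 0, "z": 0, "ax": 0, "ay": 0, "az": 0},
    {"x": 0, "y": 0, "z": 0, "ax": 0, "ay": 0, "az": 0},
    {"x": 0, "y": 0, "z": 0, "ax": 0, "ay": 0, "az": 0},
    {"x": 0, "y": 0, "z": 0, "ax": 0, "ay": 0, "az": 0}
  ],
  "squeeze": 4
}}

```text
time_s: 17.75
tool_pos: [0.5673, -0.2158, 0.0125]
tool_rot: [180.0, 0.0, 160.7]
force: [0.1, 0.6, 1.8]
grip_width: 0.0641
grasp_force: 4.0
```

>>> {"name": "jog_arm", "arguments": {
  "motion": [
    {"x": 0, "y": 0, "z": 0, "ax": 0, "ay": 0, "az": 0},
    {"x": 0, "y": 0, "z": 0, "ax": 0, "ay": 0, "az": 0},
    {"x": 0, "y": 0, "z": 0, "ax": 0, "ay": 0, "az": 0},
    {"x": 0, "y": 0, "z": 0, "ax": 0, "ay": 0, "az": 0},
    {"x": 0, "y": 0, "z": 0, "ax": 0, "ay": 0, "az": 0}
  ],
  "claw": 1
}}

```text
time_s: 18.25
tool_pos: [0.567, -0.2156, 0.0123]
tool_rot: [180.0, -0.0, 160.7]
force: [-0.7, -0.3, -0.1]
grip_width: 0.086
grasp_force: 0.0
```

```bash
python3 -c "
from h import *
st()"
```

```text
t 18.25 pos [ 0.567  -0.2156  0.0123] yaw [ 1.7999e+02 -1.0000e-02  1.6074e+02] F tool [ 0.6 -0.5  0.1] M tool [ 0.02 -0.02  0.07] grip 0.086 0.0
```

>>> {"name": "jog_arm", "arguments": {
  "motion": [
    {"x": 0, "y": 0, "z": -0.5, "ax": 0, "ay": 0, "az": 0},
    {"x": 0, "y": 0, "z": -1, "ax": 0, "ay": 0, "az": 0},
    {"x": 0, "y": 0, "z": -2, "ax": 0, "ay": 0, "az": 0},
    {"x": 0, "y": 0, "z": -3, "ax": 0, "ay": 0, "az": 0},
    {"x": 0, "y": 0, "z": -4, "ax": 0, "ay": 0, "az": 0}
  ]
}}

```text
time_s: 18.75
tool_pos: [0.5659, -0.2154, 0.1179]
tool_rot: [-180.0, -0.1, 160.7]
force: [0.4, 1.0, -0.7]
grip_width: 0.0873
grasp_force: 0.0
```

>>> {"name": "jog_arm", "arguments": {
  "motion": [
    {"x": 0, "y": 0, "z": -4, "ax": 0, "ay": 0, "az": 0},
    {"x": 0, "y": 0, "z": -3, "ax": 0, "ay": 0, "az": 0},
    {"x": 0, "y": 0, "z": -1, "ax": 0, "ay": 0, "az": 0},
    {"x": 0, "y": 0, "z": 0, "ax": 0, "ay": 0, "az": 0},
    {"x": 0, "y": 0, "z": 0, "ax": 0, "ay": 0, "az": 0}
  ]
}}

```text
time_s: 19.25
tool_pos: [0.5664, -0.2153, 0.1963]
tool_rot: [180.0, -0.1, 160.7]
force: [0.3, -0.2, -0.6]
grip_width: 0.087
grasp_force: 0.0
```

```bash
python3 - <<'E'
from h import *
st()
cv2.imwrite("pics/end.png",env.read_camera("scene")[:,:,::-1])
E
```

```text
t 19.25 pos [ 0.5664 -0.2153  0.1963] yaw [ 1.7999e+02 -1.0000e-01  1.6074e+02] F tool [-0.3 -0.1  0.6] M tool [-0.07 -0.03 -0.  ] grip 0.087 0.0
```

View pics/end.png

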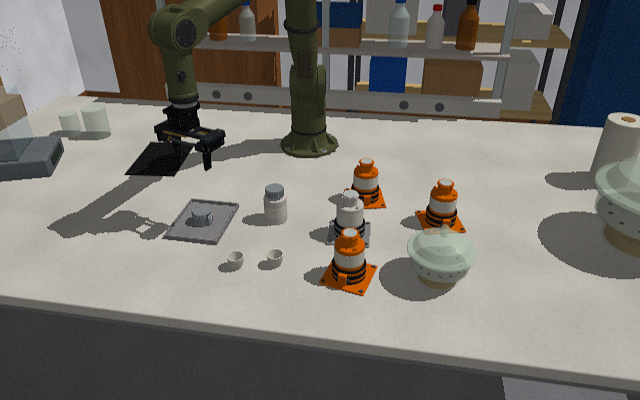

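The cap stands upright in the tray at (202,215). The tub is open, the jar (275,203) and crucibles (235,260) and (275,258) haven't moved, and the gripper is clear.

```bash
python3 -c "
from cell import env
print(env.sign_off())"
```

```text
the job is handed in; nothing more can be done
None
```

The tub is open and the cap stands upright in the steel tray, released, with the jar and crucibles where they were; I handed the job in at about 19 s, and no verdict came back.

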